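# Move the portable drives to the caddy in reverse order

## Robot

A 6-joint arm with a two-finger parallel gripper is mounted at the origin on the work surface. World frame = base frame: x ahead of the robot, y to its left, z up, the work surface at z = 0. Lengths are in m, angles in rad, forces in N, time in s.
With the tool pointing down it reaches from about 0.3 to 0.825 m from the base axis. Payload 5.4 kg.
Tool frame: the origin (TCP) lies at the centre of the arm's flange, where the gripper is bolted on; the fingertips stand 190 mm ahead of it and the grasp point (between the pads) lies 171 mm ahead of it; z points along the fingers, x is the direction in which the jaws open and shut, and the axes are right-handed (so a half turn about z gives the same grasp; the last joint's range is limited). The gripper opens to 92 mm and grips with 3 to 60 N. Pads are 20 mm wide; open, the fingers measure 128 mm over their backs; the gripper's body (75 mm by 189 mm) begins 69 mm behind the grasp point.
Start: joints at [-1.529, 0.158, 1.597, -0, 1.386, -0.21], TCP at [0.143, -0.557, 0.405] pointing down, gripper open.
Joint ranges: [-2.91, 2.91], [-0.94, 2.29], [0.18, 2.7], [-1.29, 4.43], [0.17, 2.64], [-3, 3]. Speed limits (rad/s): [2.57, 2.57, 3.14, 3.14, 3.14, 3.14].

## Interface

Orientations are given as a rotation vector (axis times angle).
In Python, from workcell import * gives the robot as it stands.
- The arm moves only by the shell command python3 -m inch 'ROWS' [OPENING]. ROWS is a JSON object of lists of equal length, an entry for each row: "slide": the shift along the tool's x, y, z in cm, a list of three; "angular": the turn, a rotation vector about the tool's x, y, z in degrees, a list of three. In form: {"slide": [[tx, ty, tz], ...], "angular": [[ax, ay, az], ...]}. A call has 1 to 10 rows; each row is the pose to reach, as a shift and turn from the pose commanded when the call began, along the tool's axes at that moment; what a row does not reach only later rows make up. A row lasts 1/8 s, in which the tool goes at most 62.5 mm and 10.7 degrees, less where a joint would pass 70% of its speed; a pose out of reach is approached as far as the arm can. A call with a gripper value outside its range is refused whole. OPENING is the finger opening in cm, from 0 to 9.19, set as the call begins (- or left out, the last holds). The fingers move at their own pace and stop on an object; the grip force is fixed at half the most. Time passes only in rows, so rows that repeat a pose let the fingers close. It gives the time, the measured TCP pose, the force and the opening at its end, in the units of the state.
- get_state(): the state, without advancing time (a new reading comes with each control period).
- grab_frame(name): name is "scene" or "top" or "wrist"; returns (picture, depth): 420x560x3 uint8, blue, green, red; 420x560 float32, m along the optical axis (not along the pixel's ray), 0 where there is no reading.
- calibration(name): a dict with "K" (3x3 intrinsics, pixels), "R" (3x3) and "t" (3): a world point X has camera coordinates R X + t. Camera axes: x right, y down, z forward; pixel columns grow to the right and rows downward; lengths in m; the calibration is good to about 2 mm. A picture is of the moment at which its call begins: read the wrist's pose just before it. calibration takes no time and is no camera call; for the wrist camera it gives the pose at the moment of the call.
- job_done(): hands the job in, once; it reports no verdict.
The state is a dict: "t": time; "qpos": joint angles; "dq": joint speeds; "joint_torque": joint torques, N m; "position": TCP position; "ee_rot": TCP orientation; "force": force on the tool from outside, world axes, zero at the start; "ft_torque": the same for the moment, N m; "finger_gap": finger opening in m.
Only numpy, scipy, OpenCV 4.12 (cv2) and the standard library are available. Lean on these libraries where they do the work, as an engineer would, in place of code of your own. Each camera call takes 0.05 s, during which the arm holds its last target. There are 200 camera calls.

## Task

Move the four portable drives from the rack with the white guides into the blue caddy, one in each bay, in reverse order as seen from the robot: the leftmost drive of the rack goes into the rightmost bay of the caddy, the next into the bay beside it, and so on. Slide each one down between its guides, right way up, until it sits fully home on the bay floor.

Things in the scene. Friction and masses are not known exactly. Their poses are not given: they have to be found in the camera images.
- drive_plain: Loose slim graphite portable drive, about 150 g, standing on edge in its own white guide of the rack. Its foot is a plate 76 mm long (own x), 12 mm thick (own y); total height 84 mm (own z up). Origin: centre of its underside. Plain rectangle over its full height: top edge 76 x 12 mm.
- drive_tab: Loose slim graphite portable drive, about 150 g, standing on edge in its own white guide of the rack. Its foot is a plate 76 mm long (own x), 12 mm thick (own y); total height 84 mm (own z up). Origin: centre of its underside. Stepped shoulders: from 60 mm up it narrows to a central tab 36 mm long, 12 mm thick.
- drive_capped: Loose slim graphite portable drive, about 150 g, standing on edge in its own white guide of the rack. Its foot is a plate 76 mm long (own x), 12 mm thick (own y); total height 84 mm (own z up). Origin: centre of its underside. Thick black rubber cap on top: from 58 mm up it is 76 mm long and 18 mm thick.
- drive_wide: Loose slim graphite portable drive, about 150 g, standing on edge in its own white guide of the rack. Its foot is a plate 76 mm long (own x), 12 mm thick (own y); total height 84 mm (own z up). Origin: centre of its underside. T-shaped: from 58 mm up it widens to a head 104 mm long, 12 mm thick.
- guide_plain: Fixed white plastic card guide on the rack, holding drive_plain at the start (the four look alike; its place in the row varies). One bay, 82 x 15 mm (x, y) inside, straight walls 34 mm high above the bay floor, then a flared mouth to 44 mm, about 5 mm wider each side. Origin: centre of its underside, on the tray; bay floor 4 mm above. Axes parallel to the rack's.
- guide_tab: Fixed white plastic card guide on the rack, holding drive_tab at the start (the four look alike; its place in the row varies). One bay, 82 x 15 mm (x, y) inside, straight walls 34 mm high above the bay floor, then a flared mouth to 44 mm, about 5 mm wider each side. Origin: centre of its underside, on the tray; bay floor 4 mm above. Axes parallel to the rack's.
- guide_capped: Fixed white plastic card guide on the rack, holding drive_capped at the start (the four look alike; its place in the row varies). One bay, 82 x 15 mm (x, y) inside, straight walls 34 mm high above the bay floor, then a flared mouth to 44 mm, about 5 mm wider each side. Origin: centre of its underside, on the tray; bay floor 4 mm above. Axes parallel to the rack's.
- guide_wide: Fixed white plastic card guide on the rack, holding drive_wide at the start (the four look alike; its place in the row varies). One bay, 82 x 15 mm (x, y) inside, straight walls 34 mm high above the bay floor, then a flared mouth to 44 mm, about 5 mm wider each side. Origin: centre of its underside, on the tray; bay floor 4 mm above. Axes parallel to the rack's.
- rack: Fixed aluminium tray 112 mm (x) by 258 mm (y), 12 mm thick, carrying the four white guides in a row along its y, at y = +90, +30, -30, -90 mm. Origin: centre of its underside, on the work surface; its +y end is the left end as the robot sees it (yaw within 0.35 rad).
- caddy: Fixed translucent blue caddy, 112 x 250 mm (x, y), with four bays at x = 0, y = +90, +30, -30, -90 mm, bay floors at z = 16 mm, each 82 x 15 mm (x, y) inside, straight walls 34 mm high above the bay floor, then a flared mouth to 44 mm, about 5 mm wider each side. Drives stand with their long side along x. Origin: underside centre; +y end is left for the robot (yaw within 0.35 rad).
Not all that is in view belongs to the job. What is shaped like the drive_wide but red is not meant.

How it is judged:
At the end, for the whole second after the job is handed in: Every drive stands in the caddy bay that mirrors its starting place (rack y = +90 goes to caddy y = -90 mm, +30 to -30, and so on): underside centre within 10 mm of the bay centre in x and in y and within 4 mm of the bay floor's height, upright within 0.17 rad, at rest (((y of guide_plain in the frame of rack between 0.07 and 0.11 m and y of drive_plain in the frame of caddy between -0.1 and -0.08 m) or (y of guide_plain in the frame of rack between 0.01 and 0.05 m and y of drive_plain in the frame of caddy between -0.04 and -0.02 m) or (y of guide_plain in the frame of rack between -0.05 and -0.01 m and y of drive_plain in the frame of caddy between 0.02 and 0.04 m) or (y of guide_plain in the frame of rack between -0.11 and -0.07 m and y of drive_plain in the frame of caddy between 0.08 and 0.1 m)) and x of drive_plain in the frame of caddy between -0.01 and 0.01 m and z of drive_plain in the frame of caddy between 0.012 and 0.02 m and angle between each of drive_plain, drive_tab, drive_capped, drive_wide's own z axis and vertical below 0.17 rad and linear speed of each of drive_plain, drive_tab, drive_capped, drive_wide below 0.02 m/s and angular speed of each of drive_plain, drive_tab, drive_capped, drive_wide below 0.3 rad/s and ((y of guide_tab in the frame of rack between 0.07 and 0.11 m and y of drive_tab in the frame of caddy between -0.1 and -0.08 m) or (y of guide_tab in the frame of rack between 0.01 and 0.05 m and y of drive_tab in the frame of caddy between -0.04 and -0.02 m) or (y of guide_tab in the frame of rack between -0.05 and -0.01 m and y of drive_tab in the frame of caddy between 0.02 and 0.04 m) or (y of guide_tab in the frame of rack between -0.11 and -0.07 m and y of drive_tab in the frame of caddy between 0.08 and 0.1 m)) and x of drive_tab in the frame of caddy between -0.01 and 0.01 m and z of drive_tab in the frame of caddy between 0.012 and 0.02 m and ((y of guide_capped in the frame of rack between 0.07 and 0.11 m and y of drive_capped in the frame of caddy between -0.1 and -0.08 m) or (y of guide_capped in the frame of rack between 0.01 and 0.05 m and y of drive_capped in the frame of caddy between -0.04 and -0.02 m) or (y of guide_capped in the frame of rack between -0.05 and -0.01 m and y of drive_capped in the frame of caddy between 0.02 and 0.04 m) or (y of guide_capped in the frame of rack between -0.11 and -0.07 m and y of drive_capped in the frame of caddy between 0.08 and 0.1 m)) and x of drive_capped in the frame of caddy between -0.01 and 0.01 m and z of drive_capped in the frame of caddy between 0.012 and 0.02 m and ((y of guide_wide in the frame of rack between 0.07 and 0.11 m and y of drive_wide in the frame of caddy between -0.1 and -0.08 m) or (y of guide_wide in the frame of rack between 0.01 and 0.05 m and y of drive_wide in the frame of caddy between -0.04 and -0.02 m) or (y of guide_wide in the frame of rack between -0.05 and -0.01 m and y of drive_wide in the frame of caddy between 0.02 and 0.04 m) or (y of guide_wide in the frame of rack between -0.11 and -0.07 m and y of drive_wide in the frame of caddy between 0.08 and 0.1 m)) and x of drive_wide in the frame of caddy between -0.01 and 0.01 m and z of drive_wide in the frame of caddy between 0.012 and 0.02 m); the robot touches nothing.
It also fails if it takes over 112 s, if anything falls off the work surface, if the arm or the gripper's body presses on something with over 40 N, if the wrist force passes 120 N, or if a joint passes its speed limit or range.

## Working session

There is one attempt and no reset: what is moved stays moved. The work goes in short steps, Python scripts to look and compute and a shell command to move; the robot and the scene stay as the last step left them, time stands still between calls to the robot, and variables do not carry over. Pictures are saved under pics/ and viewed, about 12 in all and at most 16, crops included, and the job is handed in when it is done.

```bash
ls; mkdir -p pics
python3 - <<'E'
from workcell import *
import cv2,numpy as np
s=get_state();print(s)
for n in("scene","top"):
    im,d=grab_frame(n);cv2.imwrite(f"pics/{n}0.png",im);np.save(f"pics/{n}0.npy",d)
    c=calibration(n);print(n,c)
E
```

```text
pics
{'t': 0.0, 'qpos': array([-1.52907688e+00,  1.59049823e-01,  1.59820426e+00, -2.91806232e-05,
        1.38619334e+00, -2.10135623e-01]), 'dq': array([ 0.00044914, -0.00058926, -0.00166641, -0.00080746,  0.00068211,
       -0.0009014 ]), 'joint_torque': array([ 5.02353378e-04, -3.85577059e+01, -3.22103977e+01,  7.01500406e-02,
        3.79839039e-02, -1.26612672e-04]), 'position': array([ 0.14323491, -0.55659408,  0.40373217]), 'ee_rot': array([-2.48175241e+00,  1.92398532e+00,  1.91312173e-03]), 'force': array([-0.02967067, -0.18521235,  0.2053365 ]), 'ft_torque': array([-0.00180292, -0.01583355,  0.02270304]), 'finger_gap': 0.0919392818147391}
scene {'K': array([[538.1568488 ,   0.        , 283.61927188],
       [  0.        , 538.1568488 , 210.4759981 ],
       [  0.        ,   0.        ,   1.        ]]), 'R': array([[ 0.64384685,  0.7651457 , -0.0036458 ],
       [ 0.56475131, -0.47842509, -0.67243245],
       [-0.51625304,  0.43088454, -0.74014952]]), 't': array([-0.36924266, -0.33279441,  1.46662746])}
top {'K': array([[525.53208957,   0.        , 283.0857101 ],
       [  0.        , 525.53208957, 203.49551922],
       [  0.        ,   0.        ,   1.        ]]), 'R': array([[-0.01916084, -0.99952062,  0.02431855],
       [-0.99764389,  0.01751097, -0.06633283],
       [ 0.06587519, -0.02553224, -0.99750116]]), 't': array([-0.01516726,  0.61603441,  1.1219185 ])}
```

View pics/scene0.png

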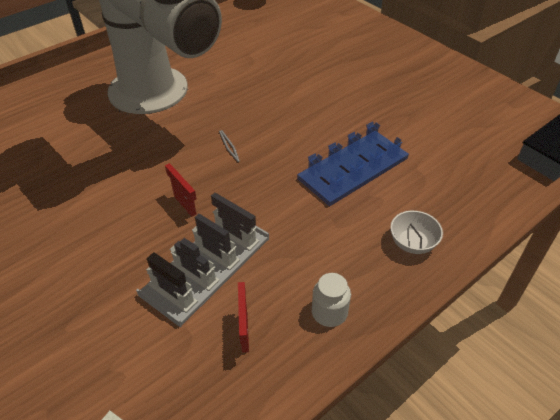

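View pics/top0.png

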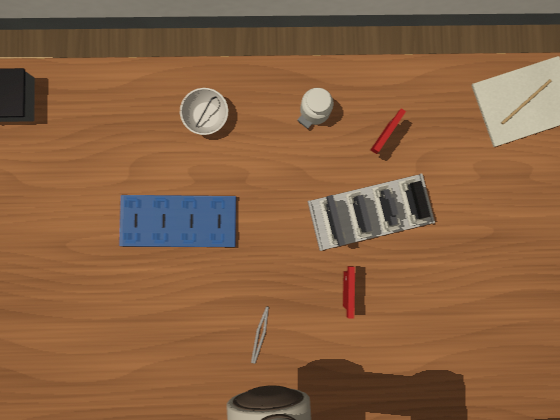

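The scene shows the rack at (205,262), with the drives from the far end to the near one: a long one, plain-looking, a narrow one, and a capped one. The blue caddy is at (354,165). Red look-alikes stand at (182,190) and (243,317). In the top view the caddy is at (179,221) and the rack at (372,212).

```bash
cat > h.py <<'E'
from workcell import *
import cv2,numpy as np
def cloud(d,c):
    v,u=np.indices(d.shape);K=c["K"]
    P=np.stack([(u-K[0,2])/K[0,0]*d,(v-K[1,2])/K[1,1]*d,d],-1)
    return (P-c["t"])@c["R"]
def ray(c,u,v,z):
    r=c["R"].T@np.linalg.inv(c["K"])@[u,v,1]; o=-c["R"].T@c["t"]
    return o+r*(z-o[2])/r[2]
def rect(P):
    (c,(a,b),_)=r=cv2.minAreaRect((P[:,:2]*1000).astype(np.float32))
    q=cv2.boxPoints(r);e=[q[1]-q[0],q[2]-q[1]];e=max(e,key=np.linalg.norm)
    if e[1]<0:e=-e
    return np.round(c,1),np.round(sorted((a,b)),1),round(float(np.arctan2(-e[0],e[1])),4)
E
python3 - <<'E'
from h import *
for n in("scene","top"):
    im=cv2.imread(f"pics/{n}0.png");d=np.load(f"pics/{n}0.npy");c=calibration(n);P=cloud(d,c)
    hsv=cv2.cvtColor(im,cv2.COLOR_BGR2HSV)
    ok=d>0
    tab=ok&(abs(P[...,0]-.45)<.05)&(abs(P[...,1])<.05);print(n,"table z",np.median(P[tab][:,2]),P[tab][:,2].std())
    B=ok&(hsv[...,0]>100)&(hsv[...,0]<130)&(hsv[...,1]>110)&(P[...,0]>.2)&(P[...,0]<.75)
    Q=P[B];print("blue",len(Q),np.histogram(Q[:,2],np.arange(0,.08,.005)))
    print("all",rect(Q),"low",rect(Q[(Q[:,2]<.02)]))
    R=ok&(P[...,0]>.33)&(P[...,0]<.62)&(P[...,1]<-.03)&(P[...,1]>-.38)&(P[...,2]>.008)&~((hsv[...,1]>150))
    Q=P[R];L=Q[(Q[:,2]<.02)];print("rack",len(Q),np.histogram(Q[:,2],np.arange(0,.12,.01)),rect(L))
    T=R&(P[...,2]>.085);
    k,lab,st,ce=cv2.connectedComponentsWithStats(T.astype(np.uint8))
    for i in range(1,k):
        if st[i,4]>25:q=P[lab==i];print("top",st[i,4],ce[i].round(),rect(q),"z",np.median(q[:,2]).round(4))
a=cv2.imread("pics/scene0.png")[185:325,130:280];b=cv2.imread("pics/top0.png")[165:260,300:445]
c=cv2.imread("pics/top0.png")[185:260,110:250]
f=lambda x:cv2.resize(x,(400,int(400*x.shape[0]/x.shape[1])),interpolation=3)
l=f(a);r=np.vstack([f(b)]);m=max(l.shape[0],r.shape[0]);pad=lambda x:cv2.copyMakeBorder(x,0,m-x.shape[0],0,0,0)
cv2.imwrite("pics/crop1.png",np.hstack([pad(l),pad(r)]))
E
```

```text
scene table z -0.0019429185552576355 0.0016916369472262602
blue 3296 (array([   0,   13, 1493,  712,  147,  144,  146,  146,  141,  121,  112,
        117,    4,    0,    0]), array([0.   , 0.005, 0.01 , 0.015, 0.02 , 0.025, 0.03 , 0.035, 0.04 ,
       0.045, 0.05 , 0.055, 0.06 , 0.065, 0.07 , 0.075]))
all (array([586.5, 199.8]), array([110.5, 246.6]), -0.0151) low (array([586.5, 199.8]), array([110.5, 246.6]), -0.0151)
rack 4451 (array([ 205, 1040,  309,  304,  359,  425,  266,  307,  284,  869,   83]), array([0.  , 0.01, 0.02, 0.03, 0.04, 0.05, 0.06, 0.07, 0.08, 0.09, 0.1 ,
       0.11])) (array([ 579.1, -220.7]), array([ 81.8, 275.1]), 0.0003)
top 390 [230. 206.] (array([ 572.5, -133.6]), array([15.7, 97.6]), -1.3667) z 0.097
top 286 [209. 225.] (array([ 586.3, -191.5]), array([14.9, 70.5]), -1.3564) z 0.0974
top 163 [188. 245.] (array([ 602.3, -249.9]), array([14.1, 37.4]), -1.3876) z 0.0976
top 251 [157. 262.] (array([ 600.2, -311.6]), array([19.2, 44.8]), -1.3312) z 0.0982
top table z 0.0003018728937148967 0.002199188589006819
blue 5421 (array([   0,   10, 1359, 2929,  170,   4
[... 184 characters left out ...]
 0.075]))
all (array([582.3, 200.8]), array([109.2, 242.8]), -0.0321) low (array([582.3, 200.8]), array([109.2, 242.8]), -0.0321)
rack 4436 (array([ 249, 2125,  193,  115,  113,  335,  154,  151,  115,  474,  412]), array([0.  , 0.01, 0.02, 0.03, 0.04, 0.05, 0.06, 0.07, 0.08, 0.09, 0.1 ,
       0.11])) (array([ 592.1, -219.9]), array([107. , 258.8]), 0.2122)
top 134 [393. 206.] (array([ 601.5, -248.4]), array([13.8, 35.5]), -1.3642) z 0.0995
top 233 [423. 207.] (array([ 599.4, -310.1]), array([19.8, 45.1]), -1.3836) z 0.0994
top 331 [336. 221.] (array([ 572.8, -131.7]), array([12.4, 98.1]), -1.3508) z 0.0998
top 245 [364. 214.] (array([ 586.4, -190. ]), array([12.7, 71. ]), -1.3507) z 0.0996
```

View pics/crop1.png

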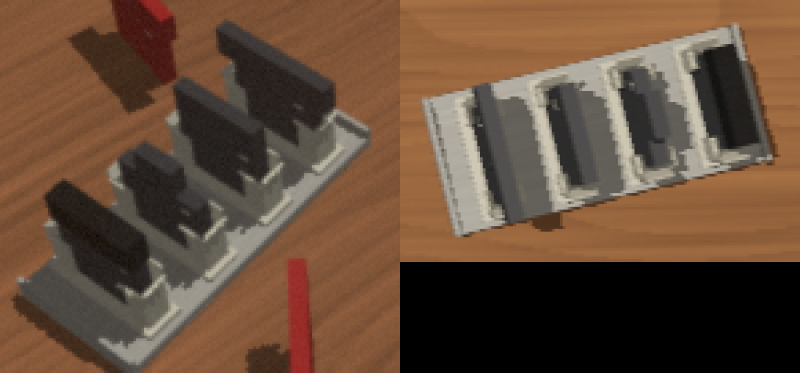

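The crop confirms the order from left to right: wide T (336,221 top view), plain (364,214), tab (393,206), black-capped (423,207). The things that could be confused with them are the red T decoys at (389,131) and (350,291), which I leave alone. Next I move over the rack for a wrist view.

```bash
cat >> h.py <<'E'
from scipy.spatial.transform import Rotation as Ro
def plan(x,y,gz,yaw,ref=None):
    """grasp point target (m); yaw of rack/caddy; jaws along its -y"""
    s=get_state();p,R=(s["position"],Ro.from_rotvec(s["ee_rot"])) if ref is None else ref
    c,sn=np.cos(yaw),np.sin(yaw)
    T=Ro.from_matrix(np.array([[sn,-c,0],[-c,-sn,0],[0,0,-1]]).T)
    t=np.array([x,y,gz+.171])
    print("slide",(R.inv().apply(t-p)*100).round(2),"ang",(R.inv()*T).as_rotvec(degrees=True).round(2),"t",round(s["t"],2),"F",s["force"].round(1),"gap",round(s["finger_gap"],4))
    return t,T
E
python3 -c "
from h import *
plan(.56,-.22,.27,.212)"
```

```text
slide [-22.22 -48.75  -3.66] ang [-0.02  0.1   2.28] t 0.1 F [-0.5 -0.1  0.2] gap 0.0917
```

```bash
python3 -m inch '{"slide":[[-22.2,-48.7,-3.7],[-22.2,-48.7,-3.7],[-22.2,-48.7,-3.7],[-22.2,-48.7,-3.7],[-22.2,-48.7,-3.7],[-22.2,-48.7,-3.7],[-22.2,-48.7,-3.7],[-22.2,-48.7,-3.7],[-22.2,-48.7,-3.7],[-22.2,-48.7,-3.7]],"angular":[[0,0,2.3],[0,0,2.3],[0,0,2.3],[0,0,2.3],[0,0,2.3],[0,0,2.3],[0,0,2.3],[0,0,2.3],[0,0,2.3],[0,0,2.3]]}' 4
python3 - <<'E'
from h import *
c=calibration("wrist");im,d=grab_frame("wrist");cv2.imwrite("pics/w1.png",im);np.save("pics/w1.npy",d)
np.savez("pics/w1c.npz",**c)
print(c);plan(.56,-.22,.27,.212);P=cloud(d,c);print((d>0).mean())
R=(d>0)&(P[...,2]>.09)&(P[...,2]<.11)
k,lab,st,ce=cv2.connectedComponentsWithStats(R.astype(np.uint8))
for i in range(1,k):
    if st[i,4]>80:q=P[lab==i];print("top",st[i,4],ce[i].round(),rect(q),"z",np.median(q[:,2]).round(4))
E
```

```text
t: 1.35
position: [0.5609, -0.2187, 0.4411]
ee_rot: [-2.447, 1.97, 0.001]
force: [-0.7, -0.3, -0.3]
finger_gap: 0.0401
{'K': array([[313.91170357,   0.        , 276.77541522],
       [  0.        , 313.91170357, 207.46582111],
       [  0.        ,   0.        ,   1.        ]]), 'R': array([[ 0.21403661, -0.976825  , -0.00111686],
       [-0.93997402, -0.20627285,  0.27184619],
       [-0.26577653, -0.05713521, -0.96234007]]), 't': array([-0.33296394,  0.43950064,  0.56229399])}
slide [ 0.01 -0.01  0.  ] ang [0.07 0.03 0.09] t 1.4 F [ 0.1 -0.2  0.6] gap 0.04
0.9960374149659864
top 1438 [196. 159.] (array([ 573.9, -130. ]), array([ 12.6, 104.4]), -1.3561) z 0.1001
top 912 [254. 161.] (array([ 587. , -188.5]), array([12.1, 75.6]), -1.3533) z 0.1002
top 1495 [370. 160.] (array([ 613.2, -305.6]), array([19. , 74.7]), -1.3509) z 0.1001
top 453 [312. 162.] (array([ 600.3, -246.9]), array([12.2, 36. ]), -1.3523) z 0.1001
```

View pics/w1.png

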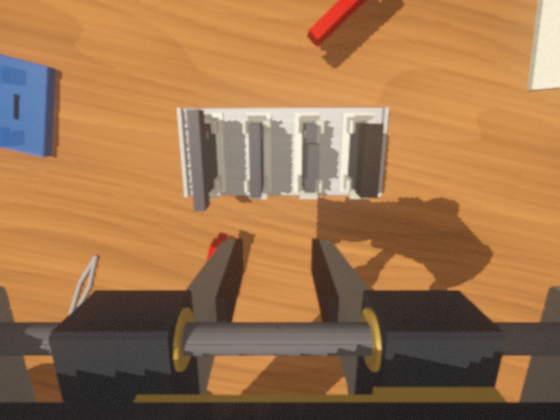

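The wrist view shows the four drive tops at (196,159), (254,161), (312,162) and (370,160). Their sizes are exact and they sit at z = 0.100. The yaw is about 0.217. I'll grip the wide drive first.

```bash
python3 -c "
from h import *
plan(.5735,-.1305,.135,.217);plan(.5735,-.1305,.082,.217)"
```

```text
slide [-8.44 -3.24 13.5 ] ang [ 0.07  0.03 -0.19] t 1.4 F [ 0.1 -0.2  0.6] gap 0.04
slide [-8.44 -3.25 18.8 ] ang [ 0.07  0.03 -0.19] t 1.4 F [ 0.1 -0.2  0.6] gap 0.04
```

```bash
python3 -m inch '{"slide":[[-5,-2,5],[-8.4,-3.2,9],[-8.4,-3.2,13.5],[-8.4,-3.2,16],[-8.4,-3.2,18.8],[-8.4,-3.2,18.8],[-8.4,-3.2,18.8],[-8.4,-3.2,18.8]],"angular":[[0,0,-0.2],[0,0,-0.2],[0,0,-0.2],[0,0,-0.2],[0,0,-0.2],[0,0,-0.2],[0,0,-0.2],[0,0,-0.2]]}' 4
python3 -c "
from h import *
plan(.5735,-.1305,.082,.217)"
```

```text
t: 2.4
position: [0.5736, -0.1323, 0.2554]
ee_rot: [-2.446, 1.97, -0.004]
force: [0.6, 0.1, -0.2]
finger_gap: 0.0397
slide [-0.18 -0.02  0.24] ang [-0.13 -0.1  -0.14] t 2.4 F [ 0.6  0.1 -0.2] gap 0.0397
```

```bash
python3 -m inch '{"slide":[[0,0,0],[0,0,0],[0,0,0],[0,0,0],[0,0,0]],"angular":[[0,0,0],[0,0,0],[0,0,0],[0,0,0],[0,0,0]]}' 0.5
python3 -c "
from h import *
plan(.5735,-.1305,.082,.217)"
```

```text
t: 3.02
position: [0.5733, -0.1317, 0.2538]
ee_rot: [-2.447, 1.97, -0.0]
force: [-0.9, 0.2, 1.5]
finger_gap: 0.0116
slide [-0.11 -0.05  0.08] ang [-0.    0.   -0.11] t 3.02 F [-0.9  0.2  1.5] gap 0.0116
```

```bash
python3 -m inch '{"slide":[[0,0,-3],[0,0,-8],[0,0,-14],[0,0,-18],[0,0,-18]],"angular":[[0,0,0],[0,0,0],[0,0,0],[0,0,0],[0,0,0]]}' 0.5
python3 -c "
from h import *
plan(.52,.2,.262,-.025)"
```

```text
t: 3.65
position: [0.5738, -0.1319, 0.4376]
ee_rot: [-2.446, 1.969, -0.012]
force: [0.6, 0.5, -1.0]
finger_gap: 0.0118
slide [-33.58  -1.83   0.31] ang [-0.38 -0.22 13.77] t 3.65 F [ 0.6  0.5 -1. ] gap 0.0118
```

```bash
python3 -m inch '{"slide":[[-3,0,0],[-9,0,0],[-15,0,0],[-21,0,0],[-27,-1.8,0],[-32,-1.8,0],[-33.6,-1.8,0],[-33.6,-1.8,0],[-33.6,-1.8,0]],"angular":[[0,0,3],[0,0,6],[0,0,9],[0,0,12],[0,0,13.8],[0,0,13.8],[0,0,13.8],[0,0,13.8],[0,0,13.8]]}' 0.5
python3 - <<'E'
from h import *
c=calibration("wrist");im,d=grab_frame("wrist");cv2.imwrite("pics/w2.png",im);np.save("pics/w2.npy",d);np.savez("pics/w2c.npz",**c)
P=cloud(d,c);h=cv2.cvtColor(im,cv2.COLOR_BGR2HSV)
B=(d>0)&(h[...,0]>100)&(h[...,0]<130)&(h[...,1]>110)&(P[...,2]>.005)&(P[...,2]<.08)
Q=P[B];print(len(Q),rect(Q),rect(Q[Q[:,2]<.02]),np.histogram(Q[:,2],np.arange(0,.08,.005))[0])
U=B&(P[...,2]>.055)
k,lab,st,ce=cv2.connectedComponentsWithStats(U.astype(np.uint8))
for i in range(1,k):
    if st[i,4]>15:q=P[lab==i];print(st[i,4],ce[i].round(),rect(q),(np.r_[q.min(0),q.max(0)]*1000).round())
plan(.52,.2,.262,-.025)
E
```

```text
t: 4.78
position: [0.5194, 0.1991, 0.4329]
ee_rot: [2.19, -2.251, -0.0]
force: [-0.5, -0.7, -2.0]
finger_gap: 0.0119
13759 (array([581.9, 198.2]), array([106.8, 234.5]), -0.0361) (array([581.9, 198.2]), array([106.8, 234.5]), -0.0361) [   0    0  734 9512  193  162  140  233   89  223  906 1312  255    0
    0]
100 [242.  86.] (array([628.8, 233.1]), array([ 4.8, 20.5]), -0.0265) [626. 223.  55. 631. 243.  61.]
112 [298.  85.] (array([626.8, 172.8]), array([ 5.6, 20.2]), -0.0437) [624. 163.  55. 630. 183.  61.]
110 [355.  85.] (array([625.1, 113.3]), array([ 5.7, 21. ]), -0.026) [622. 103.  55. 628. 124.  62.]
85 [186.  86.] (array([629.9, 292.1]), array([ 3.8, 19.5]), -0.0265) [628. 282.  55. 632. 302.  61.]
52 [198.  97.] (array([618. , 280.7]), array([ 4.9, 13.4]), -1.5678) [611. 278.  55. 625. 283.  61.]
70 [230.  98.] (array([617. , 245.7]), array([ 5. , 13.4]), 1.5155) [610. 243.  55. 624. 248.  62.]
61 [254.  98.] (array([616.5, 220.9]), array([ 4.9, 13.7]), -1.538) [610. 218.  55. 623. 224.  61.]
70 [286.  97.] (array([615.5, 185.8]), array([ 5.6, 13.4]), -1.5557) [609. 183. 
[... 1009 characters left out ...]
6.  62.]
50 [338. 161.] (array([545.9, 128.1]), array([ 4.3, 13.8]), -1.5686) [539. 126.  55. 553. 130.  61.]
68 [361. 161.] (array([545.4, 103.2]), array([ 5.4, 14.1]), 1.5274) [538. 100.  55. 552. 106.  61.]
59 [192. 171.] (array([539.8, 295.1]), array([ 3.1, 20.4]), -0.0387) [538. 285.  55. 542. 305.  60.]
58 [244. 171.] (array([538.1, 235.6]), array([ 3. , 20.7]), -0.0375) [536. 225.  55. 540. 246.  61.]
46 [298. 171.] (array([536.5, 174.1]), array([ 3.1, 16. ]), -0.0242) [535. 166.  55. 538. 182.  61.]
77 [349. 171.] (array([534.3, 115.8]), array([ 4.1, 20.9]), -0.0031) [532. 105.  55. 536. 126.  62.]
slide [-0.1  -0.05  0.02] ang [ 0.04 -0.04 -0.16] t 4.83 F [ 0.2  0.1 -2.1] gap 0.0115
```

View pics/w2.png

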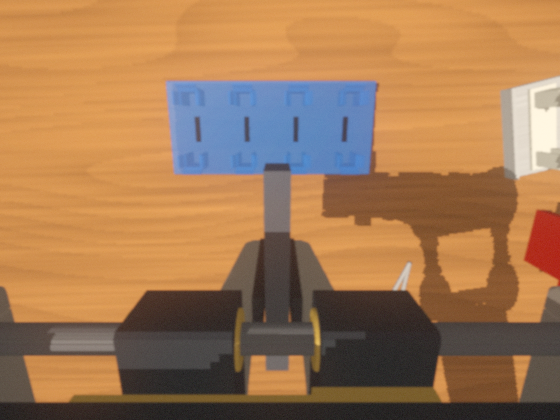

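The wrist view shows the caddy spanning (168..377, 82..174), with the guide tops resolved and dark floor slots at (198,129), (247,129), (296,129) and (345,129). I'll cross-check the bay centres using the slots and the outline.

Run:
```python
from h import *
np.set_printoptions(suppress=True)
def slots(im,c,P,name,box):
    x0,y0,x1,y1=box;g=cv2.cvtColor(im,cv2.COLOR_BGR2GRAY)
    m=np.zeros(g.shape,np.uint8);m[y0:y1,x0:x1]=(im[...,0]<70)[y0:y1,x0:x1]
    k,lab,st,ce=cv2.connectedComponentsWithStats(m)
    for i in range(1,k):
        if 8<st[i,4]<400:
            q=P[lab==i];print(name,st[i,4],ce[i].round(1),"ray z=.016",(ray(c,*ce[i],.016)*1000).round(1),"cloud",(np.median(q,0)*1000).round(1))
    h=cv2.cvtColor(im,cv2.COLOR_BGR2HSV);B=((h[...,0]>98)&(h[...,0]<132)&(h[...,1]>90)).astype(np.uint8)
    B[:, :max(0,x0-40)]=0;B[:,x1+40:]=0;B[:max(0,y0-40)]=0;B[y1+40:]=0
    ct=max(cv2.findContours(B,0,1)[0],key=cv2.contourArea)[:,0]
    print(name,"outline@z=.012",rect(np.array([ray(c,*p,.012) for p in ct])))
im=cv2.imread("pics/w2.png");c=dict(np.load("pics/w2c.npz"));d=np.load("pics/w2.npy");slots(im,c,cloud(d,c),"wrist",(180,95,365,160))
for n,b in(("top",(125,200,235,243)),("scene",(305,130,402,192))):
    im=cv2.imread(f"pics/{n}0.png");c=calibration(n);d=np.load(f"pics/{n}0.npy");slots(im,c,cloud(d,c),n,b)
```

```text
wrist outline@z=.012 (array([581.5, 202.1]), array([109.4, 245.4]), -0.0271)
top 25 [135.5 219.8] ray z=.016 [586.3 293.5  16. ] cloud [585.7 293.3  16.8]
top 20 [163.4 219. ] ray z=.016 [587.  233.5  16. ] cloud [587.9 233.7  17.1]
top 20 [191.3 220.4] ray z=.016 [582.7 173.2  16. ] cloud [582.4 173.5  17. ]
top 22 [218.6 221.8] ray z=.016 [578.6 114.2  16. ] cloud [578.1 113.5  16.5]
top outline@z=.012 (array([582.7, 203.2]), array([110.9, 248.4]), -0.0296)
scene 210 [391.7 134.5] ray z=.016 [572.9 343.8  16. ] cloud [560.7 359.4  -1.9]
scene 14 [354.7 138.9] ray z=.016 [526.2 263.8  16. ] cloud [547.1 239.4  43.6]
scene 21 [381.  146.8] ray z=.016 [586.9 290.8  16. ] cloud [584.8 291.4  15.5]
scene 24 [363.7 158. ] ray z=.016 [588.2 230.9  16. ] cloud [588.4 231.5  15.1]
scene 17 [315.4 160.9] ray z=.016 [522.8 138.8  16. ] cloud [542.8 119.5  41.4]
scene 23 [344.2 168.7] ray z=.016 [584.5 171.2  16. ] cloud [583.5 172.   14.8]
scene 28 [324.6 180.3] ray z=.016 [583.4 111.5  16. ] cloud [581.  112.3  14.4]
scene 68 [308.8 188. ] ray z=.016 [578.4  68.4  16. ] cloud [569.4  77.1   3.4]
scene outline@z=.012 (array([572.4, 208.6]), array([139.9, 260. ]), -0.0394)
```

```bash
python3 -c "
from h import *
plan(.5803,.113,.135,-.028)"
```

```text
slide [ 8.42 -6.33 12.72] ang [ 0.04 -0.04  0.02] t 4.83 F [ 0.2  0.1 -2.1] gap 0.0115
```

```bash
python3 -m inch '{"slide":[[4,-3,3],[8.4,-6.3,6],[8.4,-6.3,9],[8.4,-6.3,12],[8.4,-6.3,12.7],[8.4,-6.3,12.7],[8.4,-6.3,12.7]],"angular":[[0,0,0],[0,0,0],[0,0,0],[0,0,0],[0,0,0],[0,0,0],[0,0,0]]}' 0.5
python3 -c "
from h import *
plan(.5803,.113,.0828,-.028)
im,d=grab_frame('wrist');cv2.imwrite('pics/w3.png',im)"
```

```text
t: 5.7
position: [0.5805, 0.1147, 0.3085]
ee_rot: [-2.191, 2.248, -0.003]
force: [-0.0, 1.0, -1.7]
finger_gap: 0.0121
slide [0.17 0.03 5.47] ang [-0.18  0.    0.12] t 5.7 F [-0.   1.  -1.7] gap 0.0121
```

View pics/w3.png

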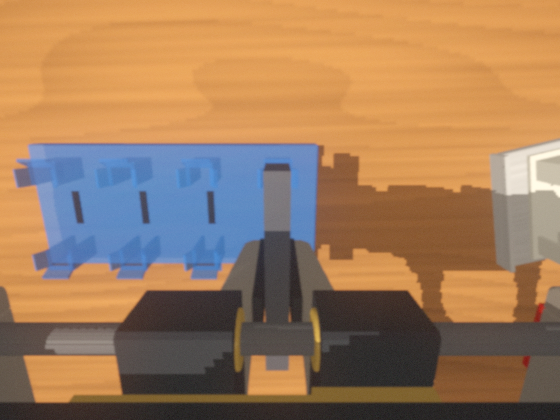

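The drive at (277,165) lines up with the far bracket of the rightmost bay, spanning (261..297, 175). I'll lower it gently.

```bash
python3 -m inch '{"slide":[[0,0,1],[0,0,2],[0,0,2.7],[0,0,3.4],[0,0,4],[0,0,4.6],[0,0,5],[0,0,5.2],[0,0,5.2],[0,0,5.2]],"angular":[[0,0,0],[0,0,0],[0,0,0],[0,0,0],[0,0,0],[0,0,0],[0,0,0],[0,0,0],[0,0,0],[0,0,0]]}' 0.5
python3 -c "
from h import *
plan(.5803,.113,.0828,-.028)"
```

```text
t: 7.0
position: [0.58, 0.1148, 0.255]
ee_rot: [-2.193, 2.25, -0.001]
force: [-0.3, -0.6, -1.4]
finger_gap: 0.0118
slide [ 0.18 -0.03  0.12] ang [-0.03 -0.    0.13] t 7.0 F [-0.3 -0.6 -1.4] gap 0.0118
```

```bash
python3 -m inch '{"slide":[[0,0,0.1],[0,0,0.2],[0,0,0.2]],"angular":[[0,0,0],[0,0,0],[0,0,0]]}' 0.5
python3 -m inch '{"slide":[[0,0,0],[0,0,0],[0,0,0],[0,0,-3],[0,0,-8],[0,0,-12],[0,0,-14],[0,0,-14]],"angular":[[0,0,0],[0,0,0],[0,0,0],[0,0,0],[0,0,0],[0,0,0],[0,0,0],[0,0,0]]}' 4
python3 - <<'E'
from h import *
c=calibration("wrist");im,d=grab_frame("wrist");P=cloud(d,c);cv2.imwrite("pics/w4.png",im)
R=(d>0)&(P[...,2]>.09)&(P[...,2]<.115)&(im.max(2)<120)
k,lab,st,ce=cv2.connectedComponentsWithStats(R.astype(np.uint8))
for i in range(1,k):
    if st[i,4]>80:q=P[lab==i];print("top",st[i,4],ce[i].round(),rect(q),"z",np.median(q[:,2]).round(4))
plan(.587,-.1895,.27,.217)
E
```

```text
t: 7.38
position: [0.5801, 0.1149, 0.2538]
ee_rot: [-2.193, 2.249, -0.001]
force: [-2.4, 0.3, 4.9]
finger_gap: 0.0118
t: 8.38
position: [0.5804, 0.1148, 0.3946]
ee_rot: [-2.191, 2.248, -0.004]
force: [0.7, 0.4, 0.3]
finger_gap: 0.04
top 513 [278. 218.] (array([565.7, 114.5]), array([ 8.4, 65.7]), 1.5497) z 0.1002
slide [30.4  -1.49 -4.83] ang [ -0.04  -0.   -13.91] t 8.43 F [-0.4  0.1 -0.5] gap 0.0403
```

Wide is home: its top is at z = 0.1002 in the bay, and the floor plus height gives 0.100. Next is the plain drive.

```bash
python3 -m inch '{"slide":[[5,0,2],[11,0,2],[17,0,2],[23,-1,2],[28,-1.5,2],[30.4,-1.5,4],[30.4,-1.5,6],[30.4,-1.5,8],[30.4,-1.5,8],[30.4,-1.5,8]],"angular":[[0,0,-3],[0,0,-6],[0,0,-9],[0,0,-12],[0,0,-13.9],[0,0,-13.9],[0,0,-13.9],[0,0,-13.9],[0,0,-13.9],[0,0,-13.9]]}' 4
python3 - <<'E'
from h import *
plan(.587,-.1895,.0825,.217)
E
```

```text
t: 9.68
position: [0.5874, -0.1884, 0.3131]
ee_rot: [-2.45, 1.966, -0.001]
force: [-0.1, -0.9, -0.3]
finger_gap: 0.0403
slide [0.1  0.07 5.96] ang [-0.03 -0.02  0.08] t 9.68 F [-0.1 -0.9 -0.3] gap 0.0403
```

```bash
python3 -m inch '{"slide":[[0.1,0,2],[0.1,0,4],[0.1,0,5.5],[0.1,0,6],[0.1,0,6],[0.1,0,6]],"angular":[[0,0,0],[0,0,0],[0,0,0],[0,0,0],[0,0,0],[0,0,0]]}' 4
python3 -m inch '{"slide":[[0,0,0],[0,0,0],[0,0,0],[0,0,0]],"angular":[[0,0,0],[0,0,0],[0,0,0],[0,0,0]]}' 0.5
python3 -c "
from h import *
plan(.587,-.1895,.0825,.217)"
```

```text
t: 10.42
position: [0.5876, -0.1906, 0.2535]
ee_rot: [-2.449, 1.968, -0.002]
force: [-0.5, -0.1, -0.0]
finger_gap: 0.0401
t: 10.92
position: [0.5873, -0.1904, 0.2529]
ee_rot: [-2.449, 1.968, -0.0]
force: [-0.2, -0.6, -0.5]
finger_gap: 0.0114
slide [-0.1   0.01 -0.06] ang [-0.01 -0.01 -0.01] t 10.93 F [-0.2 -0.6 -0.5] gap 0.0114
```

```bash
python3 -m inch '{"slide":[[0,0,-3],[0,0,-8],[0,0,-13],[0,0,-15],[0,0,-15]],"angular":[[0,0,0],[0,0,0],[0,0,0],[0,0,0],[0,0,0]]}' 0.5
python3 -c "
from h import *
plan(.582,.1742,.135,-.028)"
```

```text
t: 11.55
position: [0.5874, -0.1905, 0.4032]
ee_rot: [-2.449, 1.968, -0.003]
force: [0.3, 0.0, -1.6]
finger_gap: 0.0118
slide [-35.75  -7.31   9.69] ang [-0.08 -0.06 14.03] t 11.55 F [ 0.3  0.  -1.6] gap 0.0118
```

```bash
python3 -m inch '{"slide":[[-4,-1,0],[-10,-2,0],[-16,-3.5,0],[-22,-5,0],[-28,-6,0],[-33,-7.3,0],[-35.7,-7.3,2],[-35.7,-7.3,6],[-35.7,-7.3,9],[-35.7,-7.3,9.7]],"angular":[[0,0,3],[0,0,6],[0,0,9],[0,0,12],[0,0,14],[0,0,14],[0,0,14],[0,0,14],[0,0,14],[0,0,14]]}' 0.5
python3 -m inch '{"slide":[[0,0,0],[0,0,0]],"angular":[[0,0,0],[0,0,0]]}' 0.5
python3 -c "
from h import *
plan(.582,.1742,.0819,-.028)"
```

```text
t: 12.8
position: [0.5797, 0.1738, 0.3]
ee_rot: [2.185, -2.246, -0.01]
force: [0.1, -0.0, -1.5]
finger_gap: 0.0118
t: 13.05
position: [0.5823, 0.1738, 0.307]
ee_rot: [-2.189, 2.251, -0.002]
force: [0.5, -0.3, -0.7]
finger_gap: 0.012
slide [-0.03  0.04  5.41] ang [-0.13  0.02  0.02] t 13.05 F [ 0.5 -0.3 -0.7] gap 0.012
```

```bash
python3 -m inch '{"slide":[[0,0,1],[0,0,2],[0,0,2.7],[0,0,3.4],[0,0,4],[0,0,4.6],[0,0,5],[0,0,5.3],[0,0,5.3],[0,0,5.3]],"angular":[[0,0,0],[0,0,0],[0,0,0],[0,0,0],[0,0,0],[0,0,0],[0,0,0],[0,0,0],[0,0,0],[0,0,0]]}' 0.5
python3 -m inch '{"slide":[[0,0,0.1],[0,0,0.2],[0,0,0.2]],"angular":[[0,0,0],[0,0,0],[0,0,0]]}' 0.5
python3 -c "
from h import *
plan(.582,.1742,.0819,-.028)"
```

```text
t: 14.3
position: [0.5819, 0.1739, 0.2529]
ee_rot: [-2.19, 2.251, -0.001]
force: [-0.5, -0.4, -0.9]
finger_gap: 0.012
t: 14.68
position: [0.582, 0.174, 0.2529]
ee_rot: [-2.191, 2.251, -0.001]
force: [-6.1, -0.9, 12.0]
finger_gap: 0.0118
slide [-0.02  0.   -0.  ] ang [-0.02 -0.01  0.04] t 14.68 F [-6.1 -0.9 12. ] gap 0.0118
```

Seated: 12 N of floor contact at the same height it had in the rack. I release, retract and measure the next drive.

```bash
python3 -m inch '{"slide":[[0,0,-0.2],[0,0,-0.2],[0,0,-0.2],[0,0,-3],[0,0,-8],[0,0,-13],[0,0,-13],[0,0,-13]],"angular":[[0,0,0],[0,0,0],[0,0,0],[0,0,0],[0,0,0],[0,0,0],[0,0,0],[0,0,0]]}' 4
python3 - <<'E'
from h import *
plan(.6003,-.2485,.20,.217)
E
```

```text
t: 15.68
position: [0.5815, 0.1739, 0.3797]
ee_rot: [2.19, -2.251, -0.001]
force: [-1.0, -0.3, -0.5]
finger_gap: 0.0401
slide [42.17 -3.04  0.87] ang [  0.08  -0.   -14.01] t 15.68 F [-1.  -0.3 -0.5] gap 0.0401
```

```bash
python3 -m inch '{"slide":[[5,0,0],[11,0,0],[17,-0.5,0],[23,-1,0],[29,-1.5,0],[35,-2,0],[40,-3,0],[42.2,-3,1],[42.2,-3,4],[42.2,-3,6]],"angular":[[0,0,-3],[0,0,-6],[0,0,-9],[0,0,-12],[0,0,-14],[0,0,-14],[0,0,-14],[0,0,-14],[0,0,-14],[0,0,-14]]}' 4
python3 -m inch '{"slide":[[0,0,0],[0,0,0]],"angular":[[0,0,0],[0,0,0]]}' 4
python3 - <<'E'
from h import *
plan(.6003,-.2485,.0825,.217)
E
```

```text
t: 16.92
position: [0.5993, -0.2476, 0.3169]
ee_rot: [2.449, -1.967, -0.009]
force: [-0.1, 0.6, -0.5]
finger_gap: 0.0399
t: 17.18
position: [0.6005, -0.2482, 0.3214]
ee_rot: [-2.45, 1.967, -0.001]
force: [0.4, -0.2, -0.1]
finger_gap: 0.0398
slide [0.02 0.03 6.79] ang [-0.04 -0.03  0.05] t 17.18 F [ 0.4 -0.2 -0.1] gap 0.0398
```

```bash
python3 -m inch '{"slide":[[0,0,2],[0,0,4],[0,0,6],[0,0,6.8],[0,0,6.8],[0,0,6.8]],"angular":[[0,0,0],[0,0,0],[0,0,0],[0,0,0],[0,0,0],[0,0,0]]}' 4
python3 -m inch '{"slide":[[0,0,0],[0,0,0],[0,0,0],[0,0,0]],"angular":[[0,0,0],[0,0,0],[0,0,0],[0,0,0]]}' 0.5
python3 -c "
from h import *
plan(.6003,-.2485,.0825,.217)"
python3 -m inch '{"slide":[[0,0,-3],[0,0,-8],[0,0,-13],[0,0,-15],[0,0,-15]],"angular":[[0,0,0],[0,0,0],[0,0,0],[0,0,0],[0,0,0]]}' 0.5
python3 -c "
from h import *
plan(.5836,.2342,.135,-.028)"
```

```text
t: 17.92
position: [0.6005, -0.249, 0.2535]
ee_rot: [-2.449, 1.968, -0.002]
force: [0.0, 0.7, 0.6]
finger_gap: 0.04
t: 18.42
position: [0.6002, -0.2488, 0.2529]
ee_rot: [-2.449, 1.968, -0.0]
force: [-0.0, 0.5, 1.9]
finger_gap: 0.0119
slide [-0.03 -0.02 -0.06] ang [-0.01 -0.01 -0.01] t 18.43 F [-0.   0.5  1.9] gap 0.0119
t: 19.05
position: [0.6003, -0.2489, 0.4033]
ee_rot: [-2.449, 1.968, -0.003]
force: [-0.5, -0.3, -0.9]
finger_gap: 0.0117
slide [-47.55  -8.75   9.68] ang [-0.09 -0.07 14.03] t 19.05 F [-0.5 -0.3 -0.9] gap 0.0117
```

```bash
python3 -m inch '{"slide":[[-4,-1,0],[-10,-2,0],[-16,-3,0],[-22,-4,0],[-28,-5,0],[-34,-6,0],[-40,-7,0],[-45,-8.7,0],[-47.5,-8.7,1],[-47.5,-8.7,5]],"angular":[[0,0,3],[0,0,6],[0,0,9],[0,0,12],[0,0,14],[0,0,14],[0,0,14],[0,0,14],[0,0,14],[0,0,14]]}' 0.5
python3 -m inch '{"slide":[[0,0,2],[0,0,4],[0,0,4],[0,0,4]],"angular":[[0,0,0],[0,0,0],[0,0,0],[0,0,0]]}' 0.5
python3 -c "
from h import *
plan(.5836,.2342,.0819,-.028)"
```

```text
t: 20.3
position: [0.5824, 0.2361, 0.3513]
ee_rot: [-2.194, 2.247, -0.0]
force: [1.3, -1.4, -1.0]
finger_gap: 0.0119
t: 20.8
position: [0.5834, 0.2336, 0.3138]
ee_rot: [-2.189, 2.251, -0.002]
force: [0.4, 1.0, -0.4]
finger_gap: 0.0119
slide [-0.06 -0.    6.09] ang [-0.11  0.02  0.  ] t 20.8 F [ 0.4  1.  -0.4] gap 0.0119
```

```bash
python3 -m inch '{"slide":[[0,0,1.2],[0,0,2.2],[0,0,3.2],[0,0,4],[0,0,4.6],[0,0,5.2],[0,0,5.6],[0,0,6],[0,0,6],[0,0,6]],"angular":[[0,0,0],[0,0,0],[0,0,0],[0,0,0],[0,0,0],[0,0,0],[0,0,0],[0,0,0],[0,0,0],[0,0,0]]}' 0.5
python3 -m inch '{"slide":[[0,0,0.1],[0,0,0.2],[0,0,0.2]],"angular":[[0,0,0],[0,0,0],[0,0,0]]}' 0.5
python3 -c "
from h import *
plan(.5836,.2342,.0819,-.028)"
```

```text
t: 22.05
position: [0.583, 0.2339, 0.2529]
ee_rot: [-2.19, 2.251, -0.001]
force: [0.1, -0.0, -0.2]
finger_gap: 0.0121
t: 22.42
position: [0.5831, 0.234, 0.2529]
ee_rot: [-2.191, 2.251, -0.001]
force: [-5.0, -1.7, 11.1]
finger_gap: 0.0116
slide [-0.02 -0.05 -0.  ] ang [-0.03 -0.01  0.05] t 22.43 F [-5.  -1.7 11.1] gap 0.0116
```

```bash
python3 -m inch '{"slide":[[0,0,-0.2],[0,0,-0.2],[0,0,-0.2],[0,0,-3],[0,0,-8],[0,0,-13],[0,0,-13],[0,0,-13]],"angular":[[0,0,0],[0,0,0],[0,0,0],[0,0,0],[0,0,0],[0,0,0],[0,0,0],[0,0,0]]}' 4
python3 - <<'E'
from h import *
plan(.6132,-.3073,.20,.217)
E
```

```text
t: 23.42
position: [0.5826, 0.2338, 0.3796]
ee_rot: [2.19, -2.251, -0.001]
force: [0.2, -0.0, -1.2]
finger_gap: 0.0398
slide [54.   -4.54  0.87] ang [ 8.000e-02 -1.000e-02 -1.401e+01] t 23.43 F [ 0.2 -0.  -1.2] gap 0.0398
```

```bash
python3 -m inch '{"slide":[[5,0,0],[11,-0.5,0],[17,-1,0],[23,-1.5,0],[29,-2,0],[35,-2.5,0],[41,-3,0],[47,-4,0],[52,-4.5,0],[54,-4.5,1]],"angular":[[0,0,-3],[0,0,-6],[0,0,-9],[0,0,-12],[0,0,-14],[0,0,-14],[0,0,-14],[0,0,-14],[0,0,-14],[0,0,-14]]}' 4
python3 -m inch '{"slide":[[0,0,2.5],[0,0,5],[0,0,5],[0,0,5]],"angular":[[0,0,0],[0,0,0],[0,0,0],[0,0,0]]}' 4
python3 - <<'E'
from h import *
plan(.6132,-.3073,.0825,.217)
E
```

```text
t: 24.68
position: [0.6124, -0.3098, 0.3683]
ee_rot: [2.446, -1.971, -0.004]
force: [0.4, -0.3, -0.5]
finger_gap: 0.0399
t: 25.18
position: [0.6132, -0.3065, 0.3207]
ee_rot: [-2.449, 1.967, 0.001]
force: [0.7, 0.7, -0.2]
finger_gap: 0.0399
slide [0.08 0.01 6.72] ang [0.01 0.03 0.04] t 25.18 F [ 0.7  0.7 -0.2] gap 0.0399
```

```bash
python3 -m inch '{"slide":[[0,0,2],[0,0,4],[0,0,6],[0,0,6.7],[0,0,6.7],[0,0,6.7]],"angular":[[0,0,0],[0,0,0],[0,0,0],[0,0,0],[0,0,0],[0,0,0]]}' 4
python3 -m inch '{"slide":[[0,0,0],[0,0,0],[0,0,0],[0,0,0]],"angular":[[0,0,0],[0,0,0],[0,0,0],[0,0,0]]}' 0.5
python3 -c "
from h import *
plan(.6132,-.3073,.0825,.217)"
python3 -m inch '{"slide":[[0,0,-3],[0,0,-8],[0,0,-13],[0,0,-15],[0,0,-15]],"angular":[[0,0,0],[0,0,0],[0,0,0],[0,0,0],[0,0,0]]}' 0.5
python3 -c "
from h import *
plan(.5853,.2938,.135,-.028)"
```

```text
t: 25.92
position: [0.6134, -0.3075, 0.2547]
ee_rot: [-2.449, 1.968, -0.003]
force: [-0.7, -0.5, 0.6]
finger_gap: 0.0399
t: 26.42
position: [0.6132, -0.3073, 0.2542]
ee_rot: [-2.449, 1.968, -0.001]
force: [-0.4, 0.4, 2.6]
finger_gap: 0.018
slide [ 0.   -0.    0.07] ang [-0.03 -0.03 -0.01] t 26.43 F [-0.4  0.4  2.6] gap 0.018
t: 27.05
position: [0.6132, -0.3073, 0.4042]
ee_rot: [-2.449, 1.968, -0.003]
force: [0.0, 0.6, -2.0]
finger_gap: 0.0176
slide [-59.31 -10.2    9.76] ang [-0.07 -0.07 14.03] t 27.05 F [ 0.   0.6 -2. ] gap 0.0176
```

Gap 18 mm, so the cap is held. Its grasp TCP height was 0.2542.

```bash
python3 -m inch '{"slide":[[-5,-1,0],[-11,-2,0],[-17,-3,0],[-23,-4,0],[-29,-5,0],[-35,-6,0],[-41,-7,0],[-47,-8,0],[-53,-9,0],[-58,-10.2,0]],"angular":[[0,0,3],[0,0,6],[0,0,9],[0,0,12],[0,0,14],[0,0,14],[0,0,14],[0,0,14],[0,0,14],[0,0,14]]}' 0.5
python3 -m inch '{"slide":[[-1.3,0,0],[-1.3,0,3],[-1.3,0,7],[-1.3,0,9],[-1.3,0,9],[-1.3,0,9]],"angular":[[0,0,0],[0,0,0],[0,0,0],[0,0,0],[0,0,0],[0,0,0]]}' 0.5
python3 -c "
from h import *
plan(.5853,.2938,.0832,-.028)"
```

```text
t: 28.3
position: [0.5867, 0.2833, 0.3997]
ee_rot: [2.188, -2.247, -0.005]
force: [1.2, -0.8, -1.2]
finger_gap: 0.0175
t: 29.05
position: [0.5888, 0.294, 0.3152]
ee_rot: [-2.189, 2.251, -0.002]
force: [0.3, -0.4, -1.3]
finger_gap: 0.018
slide [0.03 0.37 6.1 ] ang [-0.13  0.04  0.01] t 29.05 F [ 0.3 -0.4 -1.3] gap 0.018
```

```bash
python3 -m inch '{"slide":[[0,0.3,0],[0,0.3,1.2],[0,0.3,2.2],[0,0.3,3.2],[0,0.3,4],[0,0.3,4.6],[0,0.3,5.2],[0,0.3,5.7],[0,0.3,6],[0,0.3,6]],"angular":[[0,0,0],[0,0,0],[0,0,0],[0,0,0],[0,0,0],[0,0,0],[0,0,0],[0,0,0],[0,0,0],[0,0,0]]}' 0.5
python3 -m inch '{"slide":[[0,0,0.1],[0,0,0.2],[0,0,0.2]],"angular":[[0,0,0],[0,0,0],[0,0,0]]}' 0.5
python3 -c "
from h import *
plan(.5853,.2938,.0832,-.028)"
```

```text
t: 30.3
position: [0.5853, 0.2944, 0.2542]
ee_rot: [-2.19, 2.251, -0.0]
force: [-0.4, -0.8, 0.9]
finger_gap: 0.0178
t: 30.68
position: [0.5854, 0.2945, 0.2542]
ee_rot: [-2.191, 2.251, -0.001]
force: [-5.4, -2.2, 11.7]
finger_gap: 0.0181
slide [ 0.07  0.01 -0.  ] ang [-0.04  0.    0.05] t 30.68 F [-5.4 -2.2 11.7] gap 0.0181
```

Seated. I release, lift and back away for a final check.

```bash
python3 -m inch '{"slide":[[0,0,-0.2],[0,0,-0.2],[0,0,-0.2],[0,0,-3],[0,0,-8],[0,0,-14],[0,0,-18],[0,0,-18]],"angular":[[0,0,0],[0,0,0],[0,0,0],[0,0,0],[0,0,0],[0,0,0],[0,0,0],[0,0,0]]}' 4
python3 -m inch '{"slide":[[3,3,0],[8,6,0],[9,10,0],[9,10,0],[9,10,0],[9,10,0]],"angular":[[0,0,0],[0,0,0],[0,0,0],[0,0,0],[0,0,0],[0,0,0]]}' 4
python3 - <<'E'
from h import *
c=calibration("wrist");im,d=grab_frame("wrist");P=cloud(d,c)
R=(d>0)&(P[...,2]>.09)&(P[...,2]<.115)&(im.max(2)<140)
k,lab,st,ce=cv2.connectedComponentsWithStats(R.astype(np.uint8))
C=np.array([582.4,204.]);a=-.028
for i in range(1,k):
    if st[i,4]>80:
        q=P[lab==i];r=rect(q);v=r[0]-C
        print("top",st[i,4],ce[i].round(),r,"z",np.median(q[:,2]).round(4),"in caddy",round(v[0]*np.cos(a)+v[1]*np.sin(a),1),round(-v[0]*np.sin(a)+v[1]*np.cos(a),1))
s,_=grab_frame("scene");cv2.imwrite("pics/end.png",np.hstack([cv2.resize(im,(400,300)),cv2.resize(s[90:240,260:460],(400,300))]))
print(get_state()["t"])
E
```

```text
t: 31.68
position: [0.5859, 0.2945, 0.4364]
ee_rot: [-2.186, 2.246, -0.006]
force: [0.0, -0.2, -0.2]
finger_gap: 0.0398
t: 32.42
position: [0.4836, 0.2073, 0.4314]
ee_rot: [2.191, -2.251, -0.0]
force: [0.5, 0.9, 0.4]
finger_gap: 0.0399
top 1747 [371.  87.] (array([581.4, 115.4]), array([ 12.7, 101.6]), 1.5459) z 0.0999 in caddy 1.5 -88.6
top 1794 [182.  89.] (array([585.7, 294.1]), array([17.9, 75.1]), 1.5451) z 0.1001 in caddy 0.8 90.2
top 1080 [309.  89.] (array([582.2, 174.5]), array([11.5, 73.8]), 1.5446) z 0.1001 in caddy 0.6 -29.5
top 475 [247.  92.] (array([583.4, 233.1]), array([10.3, 35.9]), 1.5409) z 0.1001 in caddy 0.2 29.1
32.525
```

View pics/end.png

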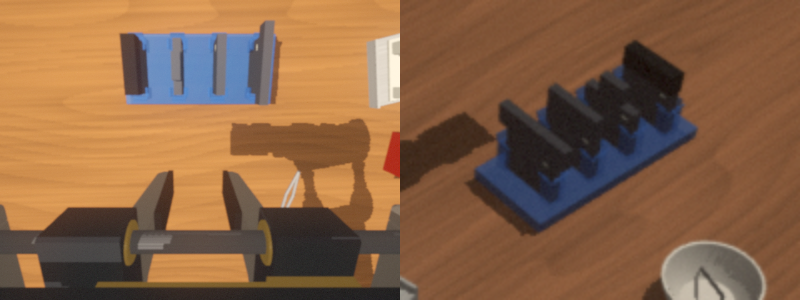

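All four stand upright in the caddy, left to right: capped (132,63), tab (177,65), plain (220,65), wide (268,63). The tops are at z = 0.100 and the gripper is clear.

```bash
python3 -c "
from workcell import *
print(job_done())"
```

```text
the job is handed in; nothing more can be done
None
```

All four drives are in the blue caddy in reverse order, and the job is handed in after about 33 s of the 112 s allowed. From left to right in the caddy they are now capped, tab, plain and wide; in the rack they were wide, plain, tab and capped. I left the red look-alikes alone.

**Last check (wrist camera):**
- **Position:** each drive is within about 1.5 mm of its bay centre in x and y.
- **Seating:** every top is at z = 0.100 m, which means fully home on the bay floor. Each pressed on the floor with 5–12 N before I let go.
- **Robot:** the gripper is open and clear of everything.

**Disagreement between cameras:** the wrist, top and scene cameras differed by 2–3 mm in y, and I used values between them. No check failed.

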